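# Pantry tins: fill the sloped tin lane in order, pack the opened tin

## Task

Put the tins away: load the red, the yellow and the green tin into the sloped tin lane so that they stand slid down one against another, the red one against the stop, the yellow behind it and the green last, and stand the opened tin with the blue lid upright on the floor of the lunch box's empty compartment. Knock no tin over, and leave the black and the white tin, the butter dish and the canister where they stand.

Things in the scene. Friction and masses are not known exactly. Their poses are not given: they have to be found in the camera images.
- tin_red_mid (a point): Round aluminium tin with a red lid (the whole top is red) and a wide red band round its side; 56 mm across, 64 mm tall, about 0.2 kg, loose, standing upright at the start. The point is on its axis, half-way up (32 mm above its foot); z is its axis.
- tin_yellow_mid (a point): Round aluminium tin with a yellow lid (the whole top is yellow) and a wide yellow band round its side; 56 mm across, 64 mm tall, about 0.2 kg, loose, standing upright at the start. The point is on its axis, half-way up (32 mm above its foot); z is its axis.
- tin_green_mid (a point): Round aluminium tin with a green lid (the whole top is green) and a wide green band round its side; 56 mm across, 64 mm tall, about 0.2 kg, loose, standing upright at the start. The point is on its axis, half-way up (32 mm above its foot); z is its axis.
- tin_blue_mid (a point): The opened tin: bare aluminium side, no band, with a blue plastic lid (the whole top is blue); 56 mm across, 64 mm tall, about 0.2 kg, loose, standing upright at the start. The point is on its axis, half-way up (32 mm above its foot); z is its axis.
- tin_black_mid (a point): Round aluminium tin with a black lid (the whole top is black) and a wide black band round its side; 56 mm across, 64 mm tall, about 0.2 kg, loose, standing upright at the start. The point is on its axis, half-way up (32 mm above its foot); z is its axis. A look-alike that stays where it is.
- tin_white_mid (a point): Round aluminium tin with a white lid (the whole top is white) and a wide white band round its side; 56 mm across, 64 mm tall, about 0.2 kg, loose, standing upright at the start. The point is on its axis, half-way up (32 mm above its foot); z is its axis. A look-alike that stays where it is.
- lane: Fixed wooden chute 88 mm wide, 72 mm between walls. Origin on the table under its middle; x level, towards the stop; y across; z up. Slick white floor falls 20 degrees along +x, from x -127, z 106 mm (open end) to x 127, z 14 mm (dark stop plate). Walls 18 mm, stop 50 mm above the floor. Tins stand square to the floor and slide down once released; mid points at rest: x, z = 112, 54; 59, 73; 6, 92 mm.
- lunch_box: Open aluminium box, fixed, 200 (x) x 130 (y) x 48 mm tall, walls and floor 3 mm, latch on its -x end. Origin on the table under its middle, z up. Empty compartment on the -x side: x -97 to +28, y -62 to +62 mm, middle at x = -35 mm, floor at z = 3 mm. Divider 43 mm high at x = 30 mm; a snack box, 39 mm high, fills the rest. The lid hangs down outside the +x end, to x = 195 mm, no higher than the rim.
- butter_dish: Brown ceramic butter dish with a knobbed cover, 100 x 150 mm, 84 mm tall, loose; origin at the centre of its underside, z up. It stays where it is.
- canister: Stainless steel canister with a clip-on lid, 93 mm across, 97 mm tall, loose; origin at the centre of its underside, z up. It stays where it is.
Mind the look-alikes: they are no part of the job. Of the things that look like the part that bears tin_red_mid, the smallest one is meant.

How it is judged:
By the outcome, as a careful person would: the job done as asked, in the order asked, and still so for the second after the job is handed in, with the robot touching nothing.
It also fails if it takes over 93 s, if anything falls off the work surface, if the arm or the gripper's body presses on something with over 40 N, if the wrist force passes 120 N, or if a joint passes its speed limit or range.

## Robot

A 6-joint arm with a two-finger parallel gripper is mounted at the origin on the work surface. World frame = base frame: x ahead of the robot, y to its left, z up, the work surface at z = 0. Lengths are in mm, angles in rad, forces in N, time in s.
With the tool pointing down it reaches from about 275 to 750 mm from the base axis. Payload 10.2 kg.
Tool frame: the origin (TCP) lies midway between the tips of the shut fingers; the grasp point (between the pads) lies 19 mm behind it; z points along the fingers, y is the direction in which the jaws open and shut (so a half turn about z gives the same grasp; the last joint's range is limited). The gripper opens to 85 mm and grips with 20 to 120 N. Pads are 22 mm wide; open, the fingers measure 114 mm over their backs; the gripper's body (76 mm by 85 mm) begins 54 mm behind the grasp point. The pads swing forward as they close: fully open they stand 13 mm farther back than shut.
Start: joints at [-1.46, 0.313, 1.498, -0, 1.331, -0.223], TCP at [171.996, -496.033, 231.294] pointing down, gripper open.
Joint ranges: [-2.94, 2.94], [-0.97, 2.17], [0.19, 2.56], [-1.23, 4.37], [0.02, 3.11], [-2.88, 2.88]. Speed limits (rad/s): [2.39, 2.39, 3.01, 3.14, 3.14, 3.14].

## Interface

Orientations are given as a unit quaternion [w, x, y, z].
In Python, from rig import ctrl gives the robot as it stands.
- The arm moves only by the tool carry_out, never from a script. Its argument "plan" is a list of rows, each a list of 3 entries, a list of its own where there are three numbers: the finger opening in mm, from 0 to 85.4, then the shift along the tool's x, y, z in mm, then the turn, a rotation vector about the tool's x, y, z in units of 6 degrees (1.0 is 6 degrees). In form: [[grip, [x, y, z], [ax, ay, az]], ...]. A call has 1 to 20 rows; each row shifts and turns the commanded pose from where the row before left it, along the tool's axes as they then stand; what a row does not reach is not made up. A row lasts 1/12 s, in which the tool goes at most 41.7 mm and 7.16 degrees, less where a joint would pass 70% of its speed; a pose out of reach is approached as far as the arm can. A call with a gripper value outside its range is refused whole. The fingers move at their own pace and stop on an object; "grip_force" is the grip in N (left out, the last holds). Time passes only in rows, so rows that do not move let the fingers close. It gives the time, the measured TCP pose, the force and the opening at its end, in the units of the state.
- ctrl.sense(): the state, without advancing time (a new reading comes with each control period).
- ctrl.capture(name): name is "scene" or "side" or "wrist"; returns a dict with "color" (480x640x3 uint8, blue, green, red), "range_z" (480x640 float32, mm along the optical axis (not along the pixel's ray), 0 where there is no reading), "fx", "fy", "cx", "cy" (pixels), "dist_coeffs" ([k1, k2, p1, p2, k3] as OpenCV has them; the pictures are not rectified), "cam_to_world" (4x4, takes a point from camera to world coordinates); the wrist camera has in their place "tool_from_camera" (4x4, takes a point from camera to tool coordinates, whose origin is the TCP and whose axes are the flange's). Camera axes: x right, y up, looking along -z (the intrinsics and any distortion apply to the point x, -y, -z); pixel columns grow to the right and rows downward; lengths in mm; the calibration is good to about 2 mm. A picture is of the moment at which its call begins: read the wrist's pose just before it.
- ctrl.finish_job(): hands the job in, once; it reports no verdict.
The state is a dict: "time_s": time; "joints": joint angles; "dq": joint speeds; "tau": joint torques, N m; "eef_pos": TCP position; "ee_rot": TCP orientation; "force": force on the tool from outside, world axes, zero at the start; "wrist_torque": the same for the moment, N m; "grip_width": opening from 0.0 (shut) to 1.0 (fully open).
Only numpy, scipy, OpenCV 4.12 (cv2) and the standard library are available. Lean on these libraries where they do the work, as an engineer would, in place of code of your own. Each camera call takes 0.05 s, during which the arm holds its last target.

## Working session

There is one attempt and no reset: what is moved stays moved. The work goes in short steps, Python scripts to look and compute and a tool call to move; the robot and the scene stay as the last step left them, time stands still between calls to the robot, and variables do not carry over. Pictures are saved under pics/ and viewed, and the job is handed in when it is done.

Besides the shell and the picture viewer there is one more tool, called as name(argument=value, ...) on one line, values as JSON. carry_out: Moves the arm, as the interface text tells. Its arguments: {"type":"object","properties":{"plan":{"type":"array"},"grip_force":{"type":"number"}},"required":["plan"]}

```bash
ls; mkdir -p pics; python3 - <<'E'
from rig import ctrl
import cv2
s=ctrl.sense(); print(s)
for n in ["scene","side","wrist"]:
    c=ctrl.capture(n); cv2.imwrite(f"pics/{n}0.png",c["color"])
    print(n,c["fx"],c["fy"],c["cx"],c["cy"],c["dist_coeffs"]); print(c.get("cam_to_world",c.get("tool_from_camera")))
E
```

```text
pics
{'time_s': 0.0, 'joints': array([-1.46040521e+00,  3.13454202e-01,  1.49839602e+00,  3.80066283e-05,
        1.33097234e+00, -2.23395150e-01]), 'dq': array([-4.11007213e-05, -9.80495993e-04,  6.07142777e-04,  1.54851160e-04,
       -2.02097386e-03,  4.88269774e-04]), 'tau': array([ 3.57877187e-03, -4.12267148e+01, -2.59743530e+01, -1.17408564e-05,
        4.19747332e-03,  3.39599687e-06]), 'eef_pos': array([ 171.9756959 , -495.78771436,  230.74837264]), 'ee_rot': array([-6.12933212e-04,  9.86106201e-01,  1.66114965e-01,  5.31550194e-05]), 'force': array([5.31773574e-01, 7.16021111e-01, 1.53548469e-04]), 'wrist_torque': array([ 0.05938767, -0.03928924, -0.0080136 ]), 'grip_width': 0.9958611115874154}
scene 487.3890987204894 487.3890987204894 320.4674309495026 235.6980746618835 [0.03489856 0.         0.         0.         0.        ]
[[-1.13671653e-01 -7.03964979e-01  7.01079213e-01  1.33846872e+03]
 [ 9.93493967e-01 -8.54869646e-02  7.52443823e-02  2.12272804e+02]
 [ 6.96372383e-03  7.05071122e-01  7.09102404e-01  8.61748033e+02]
 [ 0.00000000e+00  0.00000000e+00  0.00000000e+00  1.00000000e+00]]
side 465.0269155470531 465.0269155470531 322.86441160264513 247.55867623141071 [-0.09729161  0.          0.          0.          0.        ]
[[-9.11567229e-01  2.81370349e-01 -2.99793118e-01  2.22249481e+02]
 [-4.11149976e-01 -6.22159362e-01  6.66238265e-01  8.48746257e+02]
 [ 9.40598267e-04  7.30580902e-01  6.82825498e-01  7.94440116e+02]
 [ 0.00000000e+00  0.00000000e+00  0.00000000e+00  1.00000000e+00]]
wrist 378.0235673126733 378.0235673126733 319.59481782130797 231.0608722101881 [-0.06666201  0.          0.          0.          0.        ]
[[ 1.58389545e-03  9.47290694e-01  3.20371398e-01  8.22457024e+01]
 [ 9.99998413e-01 -1.76161858e-03  2.64917382e-04 -1.86418077e+00]
 [ 8.15325978e-04  3.20370470e-01 -9.47291981e-01 -1.43577104e+02]
 [ 0.00000000e+00  0.00000000e+00  0.00000000e+00  1.00000000e+00]]
```

View pics/scene0.png

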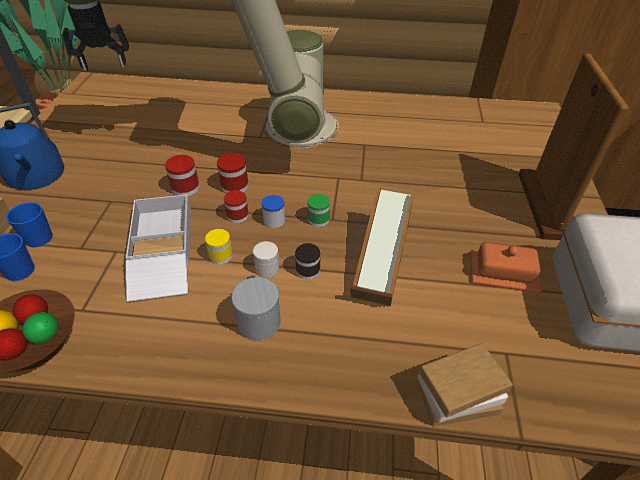

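View pics/side0.png

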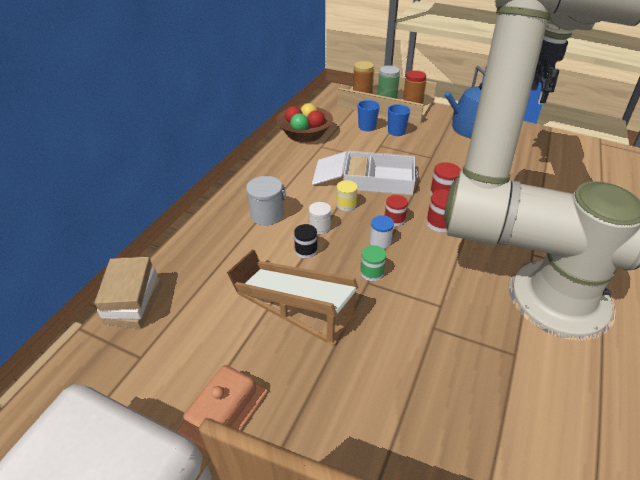

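View pics/wrist0.png

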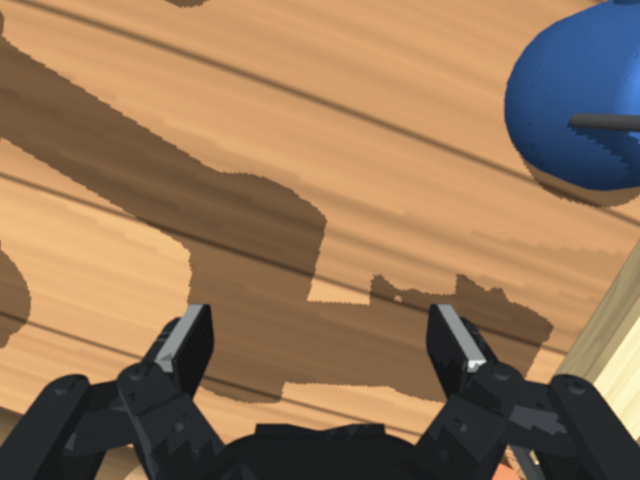

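The scene picture shows these candidates for red: the small tin at (236,206), two large red tins at (181,175) and (232,173), and red fruit at (30,307) and (8,344). The small one at (236,206) is meant. Yellow is at (218,246), green (318,210), blue lid (273,211), white (265,259) and black (308,261). The lane is at (385,245) with its stop at (373,295), and the box is at (160,245).

```bash
cat > h.py <<'E'
import numpy as np, cv2
from rig import ctrl
def cloud(c,T=None):
    T=c["cam_to_world"] if T is None else T
    K=np.array([[c["fx"],0,c["cx"]],[0,c["fy"],c["cy"]],[0,0,1]])
    v,u=np.mgrid[0:480,0:640]
    p=cv2.undistortPoints(np.stack([u,v],-1).reshape(-1,1,2).astype(np.float32),K,np.array(c["dist_coeffs"])).reshape(480,640,2)
    z=c["range_z"]
    P=np.stack([p[...,0]*z,-p[...,1]*z,-z],-1)
    W=P@T[:3,:3].T+T[:3,3]
    W[z<=0]=np.nan
    return W
def ray(c,uv,zp,T=None):
    T=c["cam_to_world"] if T is None else T
    K=np.array([[c["fx"],0,c["cx"]],[0,c["fy"],c["cy"]],[0,0,1]])
    p=cv2.undistortPoints(np.array(uv,np.float32).reshape(-1,1,2),K,np.array(c["dist_coeffs"])).reshape(-1,2)
    d=np.c_[p[:,0],-p[:,1],-np.ones(len(p))]@T[:3,:3].T
    o=T[:3,3]
    return o+d*((zp-o[2])/d[:,2])[:,None]
def circ(P):
    A=np.c_[2*P[:,:2],np.ones(len(P))]; b=(P[:,:2]**2).sum(1)
    s=np.linalg.lstsq(A,b,rcond=None)[0]
    return s[0],s[1],np.sqrt(s[2]+s[0]**2+s[1]**2)
E
python3 - <<'E'
from h import *
seeds={"scene":dict(red=(236,199),yellow=(218,238),green=(318,202),blue=(273,204),black=(308,252),white=(265,250),R1=(181,165),R2=(232,163),can=(256,290)),
"side":dict(red=(397,203),yellow=(347,188),green=(374,256),blue=(382,225),black=(306,234),white=(320,211),can=(266,188),R1=(447,172))}
for n in seeds:
    c=ctrl.capture(n); W=cloud(c)
    np.savez(f"{n}.npz",W=W,col=c["color"])
    for k,(u,v) in seeds[n].items():
        z=W[v,u,2]
        m=((abs(W[...,2]-z)<4)&(np.hypot(W[...,0]-W[v,u,0],W[...,1]-W[v,u,1])<80)).astype(np.uint8)
        m=cv2.morphologyEx(m,cv2.MORPH_OPEN,np.ones((3,3),np.uint8))
        _,L=cv2.connectedComponents(m)
        mm=(L==L[v,u]).astype(np.uint8)
        cs,_=cv2.findContours(mm,cv2.RETR_EXTERNAL,cv2.CHAIN_APPROX_NONE)
        q=max(cs,key=cv2.contourArea).reshape(-1,2)
        P=ray(c,q,z)
        (x,y),r=cv2.minEnclosingCircle(P[:,:2].astype(np.float32))
        print(n,k,"z %.1f"%z,np.round(circ(P),1),"mec",np.round([x,y,r],1), mm.sum())
E
python3 - <<'E'
import cv2
a=cv2.imread('pics/scene0.png')[150:310,110:430]; cv2.imwrite('pics/crop1.png',cv2.resize(a,(800,400),interpolation=cv2.INTER_CUBIC))
E
```

```text
scene red z 63.2 [ 441.5 -100.3   22.8] mec [ 441.1 -101.3   29.9] 225
scene yellow z 65.2 [ 583.9 -105.6   26.8] mec [ 583.2 -105.7   29.1] 337
scene green z 64.7 [430.3 108.8  27.2] mec [431.1 109.3  29.7] 273
scene blue z 64.9 [449.   -3.2  27.6] mec [449.2  -3.3  29.5] 284
scene black z 63.1 [602.5 105.3  25.5] mec [604.2 104.3  29.8] 332
scene white z 65.6 [611.7  10.   26.7] mec [611.1  10.5  29.1] 355
scene R1 z 85.9 [ 350.2 -268.3   36.4] mec [ 350.3 -267.1   39.1] 402
scene R2 z 87.4 [ 326.1 -135.3   35.3] mec [ 327.  -135.1   38. ] 369
scene can z 97.8 [761.1  21.7  46.1] mec [758.7  22.5  50.2] 1421
side red z 66.8 [ 440.9 -101.4   26.9] mec [ 441.4 -100.8   29.4] 228
side yellow z 66.9 [ 582.4 -108.2   25.6] mec [ 582.4 -107.8   29. ] 189
side green z 66.0 [429.7 108.6  26.9] mec [430.4 108.8  29. ] 333
side blue z 68.7 [447.7  -6.4  13.3] mec [446.1  -6.5  20.5] 39
side black z 62.0 [1032.3 -903.1 1590. ] mec [ 1260.4 -1390.7  2285.5] 307135
side white z 65.7 [610.8   9.8  27.1] mec [610.4   9.6  29.2] 249
side can z 99.1 [760.1  21.1  45.1] mec [760.2  21.6  47.9] 602
side R1 z 88.3 [ 350.  -267.3   35.4] mec [ 350.8 -266.7   39.1] 313
```

View pics/crop1.png

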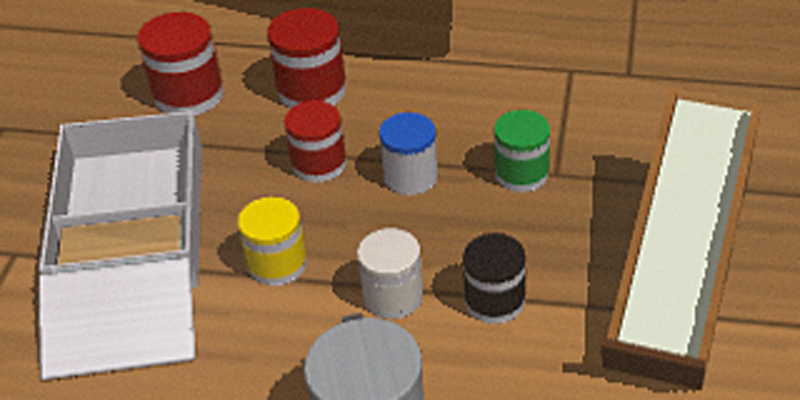

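```bash
python3 - <<'E'
from h import *
for n,roi in [("scene",(345,180,425,310)),("side",(225,245,365,345))]:
    d=np.load(n+".npz"); W=d["W"]; col=d["col"].astype(int)
    x0,y0,x1,y1=roi
    hsv=cv2.cvtColor(d["col"],cv2.COLOR_BGR2HSV)
    m=np.zeros((480,640),bool); m[y0:y1,x0:x1]=True
    m&=(hsv[...,1]<45)&(hsv[...,2]>110)
    P=W[m]; P=P[np.isfinite(P).all(1)&(P[:,2]>8)&(P[:,2]<115)]
    A=np.c_[P[:,:2],np.ones(len(P))]
    w=np.ones(len(P),bool)
    for i in range(8):
        s=np.linalg.lstsq(A[w],P[w,2],rcond=None)[0]; r=P[:,2]-A@s; w=abs(r)<4
    F=P[w]
    g=s[:2]; print(n,"slope deg",np.degrees(np.arctan(np.hypot(*g))),"yaw downhill",np.degrees(np.arctan2(-g[1],-g[0])),len(F))
    (cx,cy),(a,b),ang=cv2.minAreaRect(F[:,:2].astype(np.float32))
    print("rect",cx,cy,a,b,ang,"z",np.percentile(F[:,2],[0.5,50,99.5]))
    # where floor z=60 => lane x=0
    e=np.array([np.cos(np.radians(np.degrees(np.arctan2(-g[1],-g[0])))),0])
    ctr=F.mean(0); print("mean",ctr, "z at rect c", np.r_[cx,cy,1]@s)
    print(cv2.boxPoints(((cx,cy),(a,b),ang)))
E
python3 - <<'E'
import cv2
a=cv2.imread('pics/scene0.png')
cv2.imwrite('pics/crop2.png',cv2.resize(a[180:310,340:430],(540,600-1),interpolation=cv2.INTER_CUBIC))
b=cv2.resize(a[185:305,115:205],(450,600),interpolation=cv2.INTER_CUBIC); cv2.imwrite('pics/crop3.png',b)
a=cv2.imread('pics/side0.png'); cv2.imwrite('pics/crop4.png',cv2.resize(a[235:355,215:375],(800,600),interpolation=cv2.INTER_CUBIC))
E
```

```text
scene slope deg 19.921524572950354 yaw downhill -10.353638944536046 2916
rect 539.52734375 274.1407775878906 71.11288452148438 240.68954467773438 80.75541687011719 z [ 20.6599217   60.98273613 107.15621268]
mean [545.71646323 273.21666631  61.95739928] z at rect c 64.22412836719278
[[415.03354 258.37946]
 [652.5969  219.71286]
 [664.0211  289.9021 ]
 [426.45776 328.5687 ]]
side slope deg 19.952825461843112 yaw downhill -8.664434289690265 1923
rect 548.256591796875 262.7740478515625 70.72572326660156 259.9849548339844 77.268798828125 z [ 14.86140456  68.33935715 107.84824712]
mean [535.8231321  266.15485505  66.25223686] z at rect c 61.605032352253176
[[413.66684 256.92798]
 [667.26    199.6332 ]
 [682.8463  268.62012]
 [429.25317 325.91492]]
```

View pics/crop2.png

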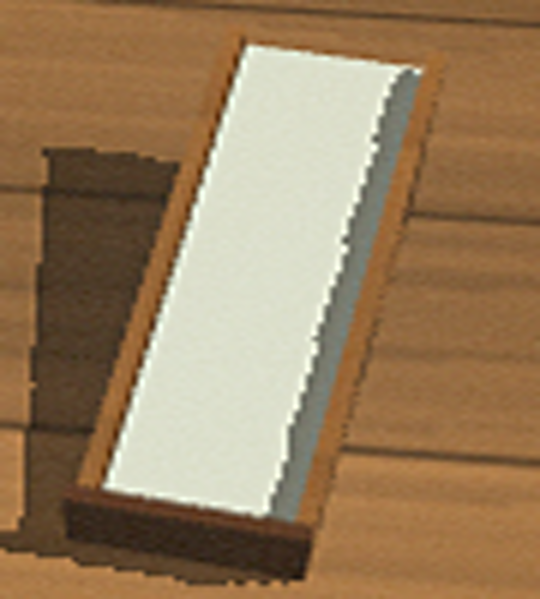

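View pics/crop3.png

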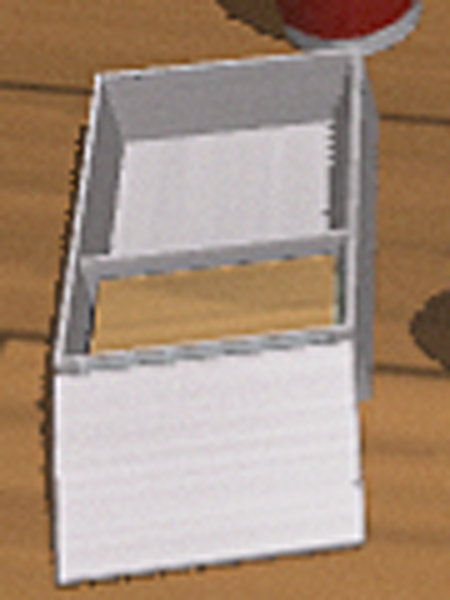

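View pics/crop4.png

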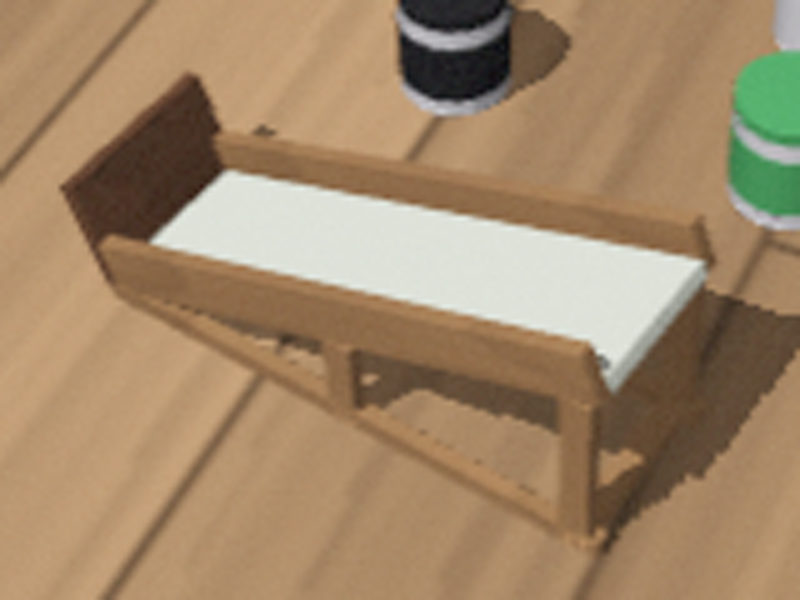

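```bash
python3 - <<'E'
from h import *
t=np.tan(np.radians(20))
for n in ("scene","side"):
    d=np.load(n+".npz"); W=d["W"].reshape(-1,3)
    W=W[np.isfinite(W).all(1)]
    yaw=np.radians(-9.5); c=np.array([546,270.])
    for it in range(6):
        e=np.array([np.cos(yaw),np.sin(yaw)]); f=np.array([-e[1],e[0]])
        q=W[:,:2]-c; lx=q@e; ly=q@f
        h=(W[:,2]-(60-lx*t))*np.cos(np.radians(20))
        m=(abs(lx)<105)&(abs(ly)<52)&(h>13)&(h<23)
        L=lx[m]; Y=ly[m]
        # median ridge per side: outermost
        out=[]
        for s in (1,-1):
            k=s*Y>25
            bins=np.arange(-100,101,20); X=[];V=[]
            for a,b in zip(bins[:-1],bins[1:]):
                kk=k&(L>=a)&(L<b)
                if kk.sum()>3: X.append((a+b)/2); V.append(np.median(Y[kk]))
            p=np.polyfit(X,V,1); out.append(p)
        yaw+=np.arctan((out[0][0]+out[1][0])/2); c=c+f*(out[0][1]+out[1][1])/2
    # floor height offset -> lx offset
    k=(abs(lx)<90)&(abs(ly)<20)&(abs(h)<8)
    dz=np.median(W[k,2]-(60-lx[k]*t)); sl=np.polyfit(lx[k],W[k,2],1)
    # stop: top points
    m=(abs(ly)<30)&(lx>100)&(lx<170)&(h>25)&(h<60)
    print(n,"yaw",np.degrees(yaw),"c",c,out,"dz",dz,"shift x",dz/t,np.degrees(np.arctan(sl[0])),"stop lx",np.percentile(lx[m],[5,50,95]),"h",h[m].max())
    F=(abs(ly)<20)&(abs(h)<4)&(lx<-60)
    print("open end", np.percentile(lx[F],[0,1]))
# lunch box
for n in ("scene","side"):
    d=np.load(n+".npz"); W=d["W"].reshape(-1,3)
    r=(W[:,2]>44)&(W[:,2]<52)&(W[:,0]>380)&(W[:,0]<720)&(W[:,1]>-340)&(W[:,1]<-135)
    P=W[r]; R=cv2.minAreaRect(P[:,:2].astype(np.float32)); print(n,R,len(P)); print(cv2.boxPoints(R))
    r=(W[:,2]>-4)&(W[:,2]<9)&(W[:,0]>420)&(W[:,0]<720)&(W[:,1]>-340)&(W[:,1]<-135)
    np.save(n+"_rim.npy",P)
E
```

```text
scene yaw -9.072250348263525 c [546.60163168 273.5971941 ] [array([-1.18201374e-03,  3.99467975e+01]), array([ 1.18201369e-03, -3.99467976e+01])] dz 1.5726762713453581 shift x 4.320892543633462 -19.90511905601501 stop lx [144.17336623 148.69788431 153.13683514] h 56.08792337244989
open end [-127.21256775 -125.78638498]
side yaw -9.312834038194355 c [546.79021491 274.72181371] [array([-5.47455296e-03,  3.98347484e+01]), array([ 5.47455296e-03, -3.98347484e+01])] dz 2.935752393038193 shift x 8.065913408982308 -19.933538752716398 stop lx [137.51068739 142.74538331 151.84157588] h 54.25451530027835
open end [-125.64611665 -125.06252136]
scene ((523.7821655273438, -269.043701171875), (287.29833984375, 132.18011474609375), 16.28644561767578) 814
[[ 367.36313 -245.89066]
 [ 404.4317  -372.7666 ]
 [ 680.2012  -292.19675]
 [ 643.1326  -165.3208 ]]
side ((530.8251342773438, -270.01190185546875), (277.7051696777344, 138.37344360351562), 16.572542190551758) 520
[[ 378.0065  -243.30405]
 [ 417.47464 -375.92935]
 [ 683.6438  -296.71976]
 [ 644.17566 -164.09445]]
```

```bash
python3 - <<'E'
from h import *
for n in ("scene","side"):
    d=np.load(n+".npz"); W=d["W"]; hsv=cv2.cvtColor(d["col"],cv2.COLOR_BGR2HSV)
    r=(hsv[...,1]<60)&(W[...,2]>43)&(W[...,2]<53)&(W[...,0]>400)&(W[...,0]<720)&(W[...,1]>-360)&(W[...,1]<-150)
    P=W[r]; yaw=np.radians(16.4 if n else 0); c=np.array([530,-269.])
    # try fit: long walls (ly = +-63.5)
    for it in range(10):
        e=np.array([np.cos(yaw),np.sin(yaw)]); f=np.array([-e[1],e[0]])
        q=P[:,:2]-c; lx=q@e; ly=q@f
        o=[]
        for s in (1,-1):
            k=(s*ly>50)&(s*ly<78)&(abs(lx)<85)
            o.append(np.polyfit(lx[k],ly[k],1))
        yaw+=np.arctan((o[0][0]+o[1][0])/2); c=c+f*(o[0][1]+o[1][1])/2
    print(n,np.degrees(yaw),c,o,len(P))
    k=abs(ly)<45
    print(np.histogram(lx[k],bins=np.arange(-130,140,6)))
    F=(hsv[...,1]<60)&(W[...,2]>-3)&(W[...,2]<9)
    Q=W[F][:,:2]-c; a=Q@e;b=Q@f; k=(abs(a)<125)&(abs(b)<60)
    print("floor",np.percentile(a[k],[1,50,99]),np.percentile(b[k],[1,50,99]))
E
```

```text
scene 16.362786438293785 [ 529.54672399 -267.46109766] [array([7.38812239e-03, 6.31063217e+01]), array([-7.38812239e-03, -6.31063217e+01])] 906
(array([  0,   0,   0,   0,   0,   0,  13,  68,   1,   0,   0,   0,   0,
         0,   0,   0,   0,   0,   0,   0,   0,   0,   0,   0,   0,   0,
         0,   0,  27,   7,   0,   0,   0,   0,   0,   0,   0,   0,   0,
        20,  85, 105,  95,  48]), array([-130, -124, -118, -112, -106, -100,  -94,  -88,  -82,  -76,  -70,
        -64,  -58,  -52,  -46,  -40,  -34,  -28,  -22,  -16,  -10,   -4,
          2,    8,   14,   20,   26,   32,   38,   44,   50,   56,   62,
         68,   74,   80,   86,   92,   98,  104,  110,  116,  122,  128,
        134]))
floor [-87.59879438 -46.42786602  -3.26218476] [-58.85433045  -3.62609698  52.07124581]
side 16.37335834766515 [ 530.04613522 -269.15675391] [array([2.42535782e-03, 6.25437399e+01]), array([-2.42535782e-03, -6.25437399e+01])] 604
(array([ 0,  0,  0,  0,  0,  0,  1, 18,  0,  0,  0,  0,  0,  0,  0,  0,  0,
        0,  0,  0,  0,  0,  0,  0,  0,  0,  0,  0, 12,  6,  0,  0,  0,  0,
        0,  0,  0,  0,  1,  0, 32, 30, 30, 30]), array([-130, -124, -118, -112, -106, -100,  -94,  -88,  -82,  -76,  -70,
        -64,  -58,  -52,  -46,  -40,  -34,  -28,  -22,  -16,  -10,   -4,
          2,    8,   14,   20,   26,   32,   38,   44,   50,   56,   62,
         68,   74,   80,   86,   92,   98,  104,  110,  116,  122,  128,
        134]))
floor [-95.2932948  -17.36742926 110.84096716] [-59.52486504 -30.13307216  59.60027138]
```

```bash
cat > m.py <<'E'
import numpy as np, sys
from rig import ctrl
from scipy.spatial.transform import Rotation as R
def cur():
    s=ctrl.sense(); q=np.array(s["ee_rot"]); return np.array(s["eef_pos"]),R.from_quat(np.r_[q[1:],q[0]]),s
def down(psi,tilt=0):
    p=np.radians(psi); M=np.array([[np.cos(p),np.sin(p),0],[np.sin(p),-np.cos(p),0],[0,0,-1]]).T
    M=np.column_stack([[np.cos(p),np.sin(p),0],[np.sin(p),-np.cos(p),0],[0,0,-1]])
    return R.from_matrix(M)*R.from_rotvec([0,np.radians(-tilt),0])
def delta(p0,r0,p1,r1):
    """shift in tool frame r0, turn units"""
    return r0.inv().apply(np.array(p1)-p0), (r0.inv()*r1).as_rotvec()/np.radians(6)
def go(targets):
    p,r,s=cur(); print("t %.2f"%s["time_s"],"pos",np.round(p,1),"F",np.round(s["force"],1),"grip",round(s["grip_width"]*85.4,1),"j",np.round(s["joints"],3))
    for (p1,r1) in targets:
        d,t=delta(p,r,p1,r1); print("shift",np.round(d,1),"turn",np.round(t,2),"then-in-new-frame shift",np.round(r1.inv().apply(np.array(p1)-p),1)); p,r=np.array(p1),r1
LC=np.array([547.5,274.]); LY=-9.2
def lane(x,z,y=0):
    a=np.radians(LY); return np.array([LC[0]+x*np.cos(a)-y*np.sin(a),LC[1]+x*np.sin(a)+y*np.cos(a),z])
def lanetin(x,up,tcp=24):
    """tcp for a tin whose foot centre stands over lane surface: x = mid point lane x, up = clearance above floor"""
    t=np.radians(20); n=np.array([np.sin(t),np.cos(t)])
    mid=np.array([x, 54+(112-x)*np.tan(t)])
    q=mid+n*(up+tcp-32)
    return lane(q[0],q[1])
E
python3 -c "
from m import *
go([((441,-101,140),down(-9.2)),((441,-101,24),down(-9.2)),((441,-101,180),down(-9.2)),(lanetin(90,60),down(-9.2,20)),(lanetin(100,1),down(-9.2,20))])"
```

```text
t 0.25 pos [ 172.  -495.9  231. ] F [ 0.6  0.  -0.2] grip 85.3 j [-1.46   0.313  1.498 -0.     1.331 -0.223]
shift [ 383.5 -284.9   91.2] turn [-0.01  0.    4.72] then-in-new-frame shift [ 202.4 -432.9   91. ]
shift [  0.   0. 116.] turn [0. 0. 0.] then-in-new-frame shift [  0.   0. 116.]
shift [   0.    0. -156.] turn [0. 0. 0.] then-in-new-frame shift [   0.    0. -156.]
shift [ 153.  -387.2   69.1] turn [-0.   -3.33  0.  ] then-in-new-frame shift [ 167.4 -387.2   12.6]
shift [10.6  0.  59. ] turn [0. 0. 0.] then-in-new-frame shift [10.6  0.  59. ]
```

carry_out(plan=[[78, [0, 0, 0], [0, 0, 0.944]], [78, [0, 0, 0], [0, 0, 0.944]], [78, [0, 0, 0], [0, 0, 0.944]], [78, [0, 0, 0], [0, 0, 0.944]], [78, [0, 0, 0], [0, 0, 0.944]], [78, [13.5, -28.9, 4], [0, 0, 0]], [78, [13.5, -28.9, 4], [0, 0, 0]], [78, [13.5, -28.9, 4], [0, 0, 0]], [78, [13.5, -28.9, 4], [0, 0, 0]], [78, [13.5, -28.9, 4], [0, 0, 0]], [78, [13.5, -28.9, 4], [0, 0, 0]], [78, [13.5, -28.9, 4], [0, 0, 0]], [78, [13.5, -28.9, 4], [0, 0, 0]], [78, [13.5, -28.9, 4], [0, 0, 0]], [78, [13.5, -28.9, 4], [0, 0, 0]], [78, [13.5, -28.9, 4], [0, 0, 0]], [78, [13.5, -28.9, 4], [0, 0, 0]], [78, [13.5, -28.9, 4], [0, 0, 0]], [78, [13.5, -28.9, 4], [0, 0, 0]], [78, [13.5, -28.9, 4], [0, 0, 0]]], grip_force=30)

```text
time_s: 1.92
eef_pos: [441.8, -98.9, 171.2]
ee_rot: [0.0, 0.997, -0.08, 0.0]
force: [0.9, -1.0, -1.1]
grip_width: 0.915
```

```bash
python3 - <<'E'
from m import *
from h import cloud
import cv2
go([((441,-101,24),down(-9.2))])
p,r,s=cur(); c=ctrl.capture("wrist"); cv2.imwrite("pics/w1.png",c["color"])
T=np.eye(4); T[:3,:3]=r.as_matrix(); T[:3,3]=p; T=T@c["tool_from_camera"]
W=cloud(c,T); np.savez("w1.npz",W=W,col=c["color"])
hsv=cv2.cvtColor(c["color"],cv2.COLOR_BGR2HSV)
m=((hsv[...,0]<8)|(hsv[...,0]>172))&(hsv[...,1]>150)&(W[...,2]>55)&(W[...,2]<73)
P=W[m]; k=np.hypot(P[:,0]-441,P[:,1]+101)<50; P=P[k]
print(len(P),cv2.minEnclosingCircle(P[:,:2].astype(np.float32)),np.median(P[:,2]))
E
```

```text
t 1.92 pos [441.8 -98.9 171.2] F [ 0.9 -1.  -1.1] grip 78.1 j [-0.48   0.216  1.792 -0.     1.134  1.251]
shift [ -0.5   2.2 147.2] turn [ 0. -0.  0.] then-in-new-frame shift [ -0.5   2.2 147.2]
4672 ((438.906982421875, -100.99955749511719), 27.8062744140625) 65.01520593750836
```

View pics/w1.png

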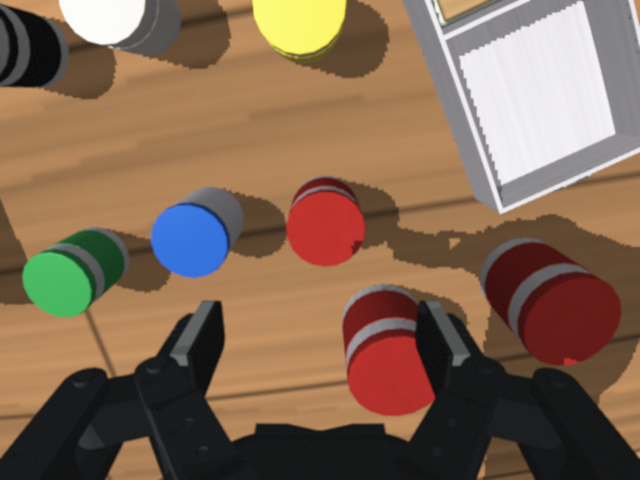

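The lower small red tin's lid is at (326,228), between the jaws. The big red tins are at (395,370) and (570,315), clear of the grasp. I'm descending.

carry_out(plan=[[78, [-1, 2, 30], [0, 0, 0]], [78, [0, 0, 30], [0, 0, 0]], [78, [0, 0, 30], [0, 0, 0]], [78, [0, 0, 30], [0, 0, 0]], [78, [0, 0, 18], [0, 0, 0]], [78, [0, 0, 9], [0, 0, 0]], [78, [0, 0, 0], [0, 0, 0]], [50, [0, 0, 0], [0, 0, 0]], [50, [0, 0, 0], [0, 0, 0]], [50, [0, 0, 0], [0, 0, 0]], [50, [0, 0, 0], [0, 0, 0]], [50, [0, 0, 0], [0, 0, 0]]], grip_force=30)

```text
time_s: 2.97
eef_pos: [440.6, -102.7, 25.6]
ee_rot: [0.001, 0.997, -0.08, 0.001]
force: [-2.0, -1.0, 8.0]
grip_width: 0.649
```

```bash
python3 -c "
from m import *
go([((441,-101,174),down(-9.2)),(lanetin(90,60),down(-9.2,20)),(lanetin(100,1),down(-9.2,20))])"
```

```text
t 2.97 pos [ 440.6 -102.7   25.6] F [-2. -1.  8.] grip 55.4 j [-0.489  0.451  1.932 -0.     0.756  1.242]
shift [   0.5   -1.6 -148.4] turn [ 0.01 -0.02  0.  ] then-in-new-frame shift [ 1.000e-01 -1.800e+00 -1.484e+02]
shift [ 153.  -387.2   63.1] turn [-0.   -3.33  0.  ] then-in-new-frame shift [ 165.3 -387.2    7. ]
shift [10.6  0.  59. ] turn [0. 0. 0.] then-in-new-frame shift [10.6  0.  59. ]
```

carry_out(plan=[[50, [0, 0, -15], [0, 0, 0]], [50, [0, 0, -31], [0, 0, 0]], [50, [0, 0, -34], [0, 0, 0]], [50, [0, 0, -34], [0, 0, 0]], [50, [0, 0, -34], [0, 0, 0]], [50, [0, 0, 0], [0, -1.11, 0]], [50, [0, 0, 0], [0, -1.11, 0]], [50, [0, 0, 0], [0, -1.11, 0]], [50, [13.8, -32.3, 0.6], [0, 0, 0]], [50, [13.8, -32.3, 0.6], [0, 0, 0]], [50, [13.8, -32.3, 0.6], [0, 0, 0]], [50, [13.8, -32.3, 0.6], [0, 0, 0]], [50, [13.8, -32.3, 0.6], [0, 0, 0]], [50, [13.8, -32.3, 0.6], [0, 0, 0]], [50, [13.8, -32.3, 0.6], [0, 0, 0]], [50, [13.8, -32.3, 0.6], [0, 0, 0]], [50, [13.8, -32.3, 0.6], [0, 0, 0]], [50, [13.8, -32.3, 0.6], [0, 0, 0]], [50, [13.8, -32.3, 0.6], [0, 0, 0]], [50, [13.8, -32.3, 0.6], [0, 0, 0]]])

```text
time_s: 4.63
eef_pos: [653.3, 257.5, 109.3]
ee_rot: [-0.014, 0.982, -0.079, -0.173]
force: [1.9, -1.0, -1.9]
grip_width: 0.646
```

```bash
python3 - <<'E'
from m import *
import cv2
go([(lanetin(90,60),down(-9.2,20)),(lanetin(98,1),down(-9.2,20))])
for n in ("scene","side"):
    c=ctrl.capture(n); cv2.imwrite(f"pics/{n}1.png",c["color"])
E
```

```text
t 4.63 pos [653.3 257.5 109.3] F [ 1.9 -1.  -1.9] grip 55.2 j [0.168 1.036 0.629 0.114 1.807 1.907]
shift [ 0.1  0.6 -1.8] turn [-0.   -0.01  0.  ] then-in-new-frame shift [ 0.1  0.6 -1.8]
shift [ 8.5 -0.  59. ] turn [0. 0. 0.] then-in-new-frame shift [ 8.5 -0.  59. ]
```

View pics/side1.png

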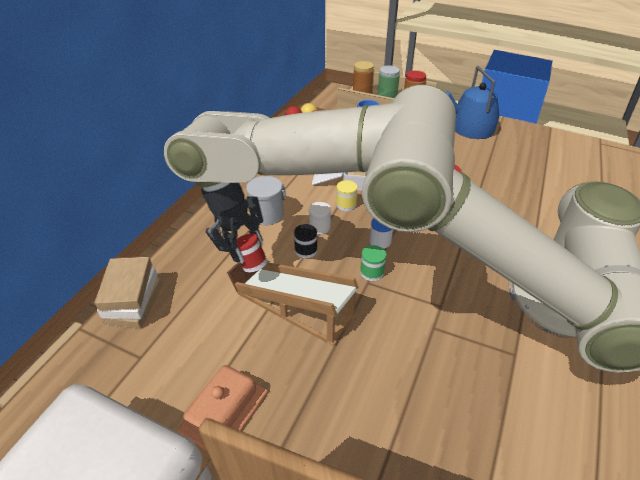

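carry_out(plan=[[50, [4, 0, 20], [0, 0, 0]], [50, [4, 0, 20], [0, 0, 0]], [50, [0, 0, 10], [0, 0, 0]], [50, [0, 0, 4], [0, 0, 0]], [50, [0, 0, 0], [0, 0, 0]], [50, [0, 0, 0], [0, 0, 0]]])

```text
time_s: 5.23
eef_pos: [642.6, 257.4, 56.8]
ee_rot: [-0.014, 0.982, -0.079, -0.172]
force: [-0.5, -0.5, -1.7]
grip_width: 0.652
```

```bash
python3 - <<'E'
from m import *
import cv2
go([(lanetin(98,0),down(-9.2,20))])
for n in ("scene","side"):
    c=ctrl.capture(n); cv2.imwrite(f"pics/{n}2.png",c["color"])
    x=(350,190,430,310) if n=="scene" else (205,200,365,320)
    cv2.imwrite(f"pics/{n}2c.png",cv2.resize(c["color"][x[1]:x[3],x[0]:x[2]],None,fx=5,fy=5,interpolation=cv2.INTER_CUBIC))
E
```

```text
t 5.23 pos [642.6 257.4  56.8] F [-0.5 -0.5 -1.7] grip 55.7 j [0.17  1.045 0.745 0.112 1.68  1.896]
shift [ 0.5 -1.2  5.3] turn [-0.   -0.02 -0.  ] then-in-new-frame shift [ 0.5 -1.2  5.3]
```

View pics/side2c.png

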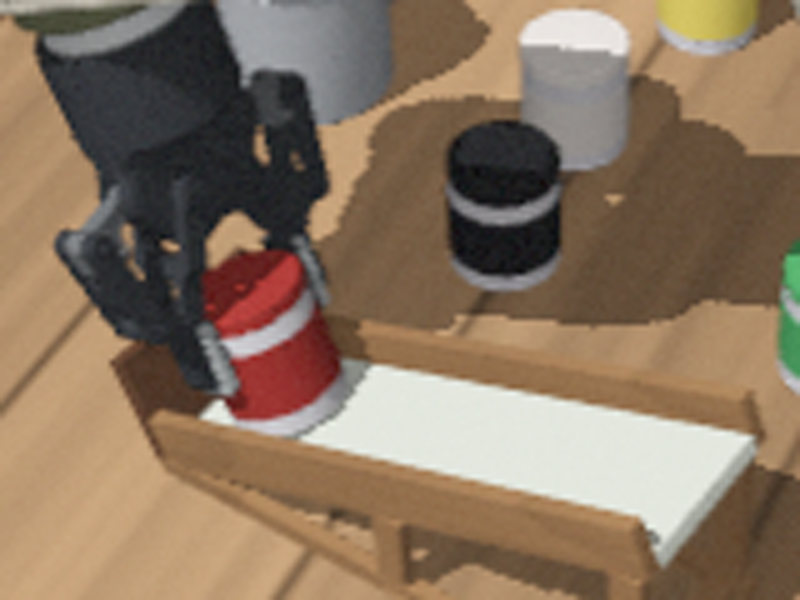

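View pics/scene2c.png

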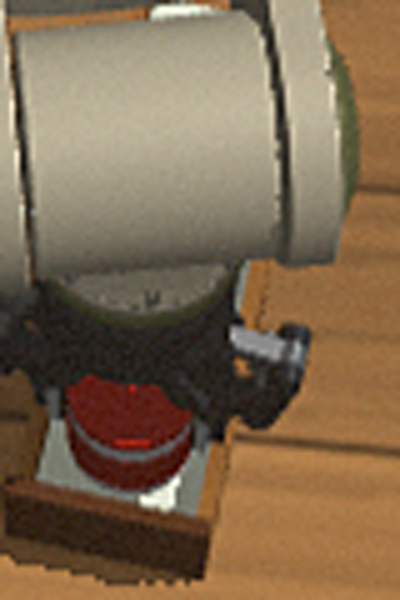

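The tin hovers about 5 mm over the lane floor, between the walls and clear of the stop. I'll lower it to contact and release.

carry_out(plan=[[50, [0, -1, 2], [0, 0, 0]], [50, [0, 0, 1.5], [0, 0, 0]], [50, [0, 0, 1], [0, 0, 0]], [50, [0, 0, 0], [0, 0, 0]]])

```text
time_s: 5.67
eef_pos: [641.7, 258.9, 53.2]
ee_rot: [-0.014, 0.982, -0.079, -0.171]
force: [1.2, -0.4, 5.6]
grip_width: 0.645
```

carry_out(plan=[[58, [0, 0, 0], [0, 0, 0]], [62, [0, 0, 0], [0, 0, 0]], [68, [0, 0, 0], [0, 0, 0]], [72, [0, 0, 0], [0, 0, 0]], [74, [0, 0, 0], [0, 0, 0]], [74, [0, 0, 0], [0, 0, 0]], [74, [0, 0, -15], [0, 0, 0]], [74, [0, 0, -30], [0, 0, 0]], [74, [0, 0, -30], [0, 0, 0]], [74, [0, 0, -20], [0, 0, 0]], [74, [0, 0, 0], [0, 0, 0]]])

```text
time_s: 6.58
eef_pos: [674.9, 253.4, 145.0]
ee_rot: [-0.015, 0.982, -0.079, -0.169]
force: [0.1, 0.2, 1.5]
grip_width: 0.868
```

```bash
cat > look.py <<'E'
from m import *
import cv2,sys
k=sys.argv[1]
for n in ("scene","side"):
    c=ctrl.capture(n)
    x=(350,190,430,310) if n=="scene" else (205,200,365,320)
    cv2.imwrite(f"pics/{n}{k}c.png",cv2.resize(c["color"][x[1]:x[3],x[0]:x[2]],None,fx=5,fy=5,interpolation=cv2.INTER_CUBIC))
E
python3 look.py 3; python3 -c "
from m import *
go([((584,-107,170),down(-9.2)),((584,-107,24),down(-9.2))])"
```

```text
t 6.68 pos [673.  253.6 140.3] F [ 0.5 -0.2 -1. ] grip 73.8 j [0.159 1.088 0.447 0.115 1.936 1.914]
shift [-38.6 370.2 -17.7] turn [-0.    3.33 -0.  ] then-in-new-frame shift [-30.2 370.2 -29.7]
shift [  0.   0. 146.] turn [0. 0. 0.] then-in-new-frame shift [  0.   0. 146.]
```

View pics/side3c.png

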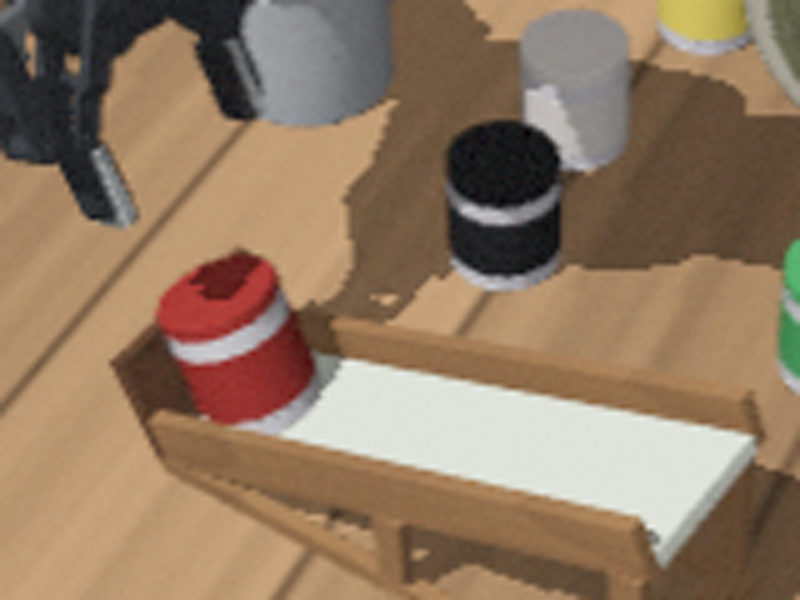

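Red stands upright against the stop, at about (240,340) in the crop. Yellow is next.

carry_out(plan=[[78, [0, 0, -10], [0, 1.11, 0]], [78, [0, 0, -10], [0, 1.11, 0]], [78, [0, 0, -10], [0, 1.11, 0]], [78, [-2.2, 33.7, 0], [0, 0, 0]], [78, [-2.2, 33.7, 0], [0, 0, 0]], [78, [-2.2, 33.7, 0], [0, 0, 0]], [78, [-2.2, 33.7, 0], [0, 0, 0]], [78, [-2.2, 33.7, 0], [0, 0, 0]], [78, [-2.2, 33.7, 0], [0, 0, 0]], [78, [-2.2, 33.7, 0], [0, 0, 0]], [78, [-2.2, 33.7, 0], [0, 0, 0]], [78, [-2.2, 33.7, 0], [0, 0, 0]], [78, [-2.2, 33.7, 0], [0, 0, 0]], [78, [-2.2, 33.7, 0], [0, 0, 0]], [78, [0, 0, 0], [0, 0, 0]]])

```text
time_s: 7.93
eef_pos: [594.4, -114.1, 168.1]
ee_rot: [0.0, 0.997, -0.082, -0.001]
force: [0.4, -1.0, -0.3]
grip_width: 0.914
```

```bash
cat > wl.py <<'E'
from m import *
from h import cloud
import cv2,sys
# wrist lid finder: hue lo hi, expected x y
lo,hi,ex,ey=map(float,sys.argv[1:5])
p,r,s=cur(); c=ctrl.capture("wrist"); cv2.imwrite("pics/w_%s.png"%sys.argv[5],c["color"])
T=np.eye(4); T[:3,:3]=r.as_matrix(); T[:3,3]=p; T=T@c["tool_from_camera"]
W=cloud(c,T); hsv=cv2.cvtColor(c["color"],cv2.COLOR_BGR2HSV)
m=(hsv[...,0]>=lo)&(hsv[...,0]<=hi)&(hsv[...,1]>120)&(W[...,2]>58)&(W[...,2]<73)
P=W[m]; P=P[np.hypot(P[:,0]-ex,P[:,1]-ey)<50]
(x,y),rad=cv2.minEnclosingCircle(P[:,:2].astype(np.float32))
print("lid",len(P),x,y,rad,np.median(P[:,2]))
go([((x,y,24),down(-9.2)),((x,y,174),down(-9.2))])
E
python3 wl.py 20 35 583 -107 yel
```

```text
lid 4676 581.0828857421875 -107.3545913696289 27.972381591796875 65.03966333840421
t 7.98 pos [ 595.  -111.6  168.2] F [ 0.7  0.2 -0.7] grip 77.9 j [-0.379  0.542  1.327 -0.     1.276  1.356]
shift [-14.1  -1.8 144.2] turn [-0.    0.03 -0.03] then-in-new-frame shift [-14.5  -1.9 144.2]
shift [   0.    0. -150.] turn [0. 0. 0.] then-in-new-frame shift [   0.    0. -150.]
```

View pics/w_yel.png

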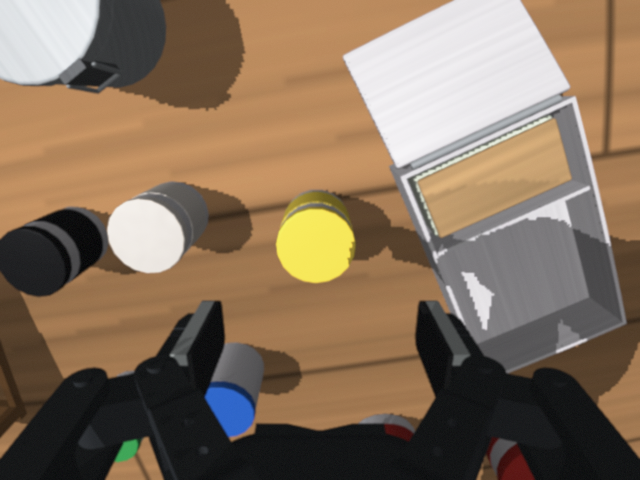

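Yellow's lid is at (316,243), with nothing in the way of the jaws.

carry_out(plan=[[78, [-7, -1.5, 20], [0, 0, 0]], [78, [-6, 0, 35], [0, 0, 0]], [78, [0, 0, 35], [0, 0, 0]], [78, [0, 0, 30], [0, 0, 0]], [78, [0, 0, 17], [0, 0, 0]], [78, [0, 0, 7], [0, 0, 0]], [78, [0, 0, 0], [0, 0, 0]], [50, [0, 0, 0], [0, 0, 0]], [50, [0, 0, 0], [0, 0, 0]], [50, [0, 0, 0], [0, 0, 0]], [50, [0, 0, 0], [0, 0, 0]], [50, [0, 0, 0], [0, 0, 0]]])

```text
time_s: 8.98
eef_pos: [584.9, -106.1, 27.3]
ee_rot: [0.0, 0.997, -0.08, 0.001]
force: [-0.7, 0.8, 7.1]
grip_width: 0.641
```

```bash
python3 -c "
from m import *
go([((582,-107,174),down(-9.2)),(lanetin(44,60),down(-9.2,20)),(lanetin(50,0),down(-9.2,20))])"
```

```text
t 8.98 pos [ 584.9 -106.1   27.3] F [-0.7  0.8  7.1] grip 54.7 j [-0.376  0.685  1.492  0.     0.961  1.355]
shift [  -2.2    1.4 -146.8] turn [ 0.   -0.03  0.  ] then-in-new-frame shift [  -2.7    1.4 -146.7]
shift [ -33.2 -370.6   46.4] turn [-0.   -3.33  0.  ] then-in-new-frame shift [ -15.3 -370.6   54.9]
shift [ 6.4  0.  60. ] turn [0. 0. 0.] then-in-new-frame shift [ 6.4  0.  60. ]
```

carry_out(plan=[[50, [0, 0, -15], [0, 0, 0]], [50, [0, 0, -30], [0, 0, 0]], [50, [0, 0, -34], [0, 0, 0]], [50, [0, 0, -34], [0, 0, 0]], [50, [0, 0, -33], [0, 0, 0]], [50, [0, 0, 0], [0, -1.11, 0]], [50, [0, 0, 0], [0, -1.11, 0]], [50, [0, 0, 0], [0, -1.11, 0]], [50, [-1.5, -30.9, 4.5], [0, 0, 0]], [50, [-1.5, -30.9, 4.5], [0, 0, 0]], [50, [-1.5, -30.9, 4.5], [0, 0, 0]], [50, [-1.5, -30.9, 4.5], [0, 0, 0]], [50, [-1.5, -30.9, 4.5], [0, 0, 0]], [50, [-1.5, -30.9, 4.5], [0, 0, 0]], [50, [-1.5, -30.9, 4.5], [0, 0, 0]], [50, [-1.5, -30.9, 4.5], [0, 0, 0]], [50, [-1.5, -30.9, 4.5], [0, 0, 0]], [50, [-1.5, -30.9, 4.5], [0, 0, 0]], [50, [-1.5, -30.9, 4.5], [0, 0, 0]], [50, [-1.5, -30.9, 4.5], [0, 0, 0]]])

```text
time_s: 10.65
eef_pos: [608.1, 267.3, 127.0]
ee_rot: [-0.014, 0.982, -0.079, -0.173]
force: [-0.7, 0.3, -1.9]
grip_width: 0.652
```

```bash
python3 -c "
from m import *
go([(lanetin(44,0),down(-9.2,20))])"
```

```text
t 10.65 pos [608.1 267.3 127. ] F [-0.7  0.3 -1.9] grip 55.7 j [0.192 0.903 0.839 0.12  1.727 1.922]
shift [ 0.6  3.1 59.1] turn [ 0. -0.  0.] then-in-new-frame shift [ 0.7  3.1 59.1]
```

carry_out(plan=[[50, [0, 2, 20], [0, 0, 0]], [50, [0, 0, 20], [0, 0, 0]], [50, [0, 0, 9], [0, 0, 0]], [50, [0, 0, 3], [0, 0, 0]], [50, [0, 0, 0], [0, 0, 0]], [50, [0, 0, 0], [0, 0, 0]]])

```text
time_s: 11.15
eef_pos: [591.2, 266.3, 79.3]
ee_rot: [-0.014, 0.982, -0.079, -0.172]
force: [-0.1, -0.1, -1.7]
grip_width: 0.646
```

```bash
python3 look.py 4;python3 -c "
from m import *
go([(lanetin(44,0,27),down(-9.2,20))])"
```

```text
t 11.25 pos [591.3 266.4  79.3] F [ 0.2  0.2 -2.2] grip 55.5 j [0.195 0.902 0.967 0.119 1.599 1.91 ]
shift [-0.2 -0.5  5.7] turn [-0.01 -0.02 -0.  ] then-in-new-frame shift [-0.2 -0.5  5.7]
```

View pics/side4c.png

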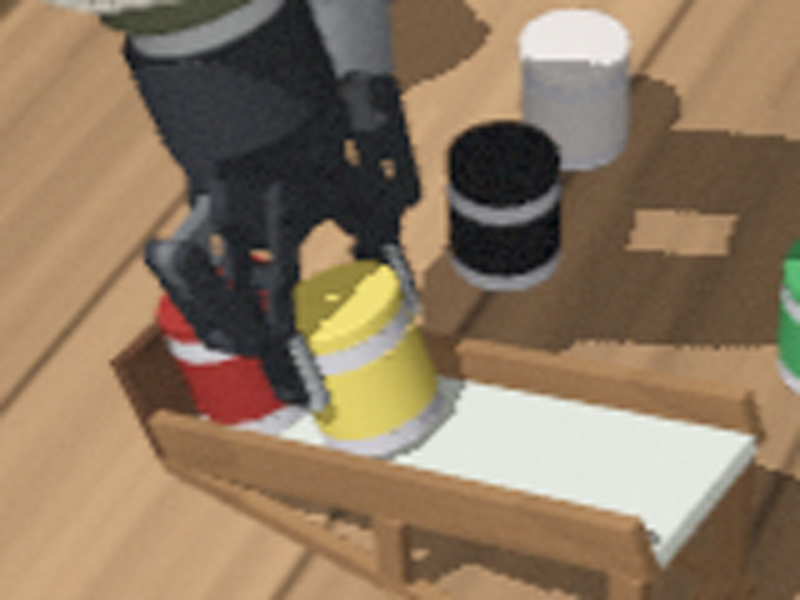

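View pics/scene4c.png

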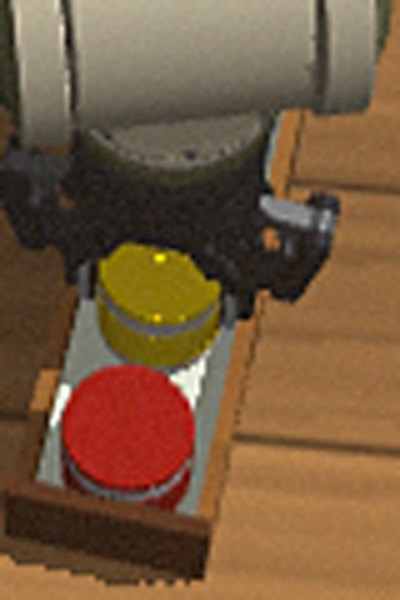

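Yellow is just over the floor at (370,360) in the side crop, with red below it against the stop. I'll lower it, then release.

carry_out(plan=[[50, [0, 0, 2], [0, 0, 0]], [50, [0, 0, 1.5], [0, 0, 0]], [50, [0, 0, 1], [0, 0, 0]], [50, [0, 0, 0], [0, 0, 0]]])

```text
time_s: 11.58
eef_pos: [589.1, 266.8, 74.3]
ee_rot: [-0.014, 0.982, -0.079, -0.173]
force: [0.2, -0.5, -0.2]
grip_width: 0.649
```

carry_out(plan=[[50, [0, 0, 0.7], [0, 0, 0]], [50, [0, 0, 0], [0, 0, 0]]])

```text
time_s: 11.75
eef_pos: [589.2, 266.9, 74.2]
ee_rot: [-0.014, 0.982, -0.079, -0.172]
force: [1.5, -0.1, 5.1]
grip_width: 0.644
```

carry_out(plan=[[58, [0, 0, 0], [0, 0, 0]], [62, [0, 0, 0], [0, 0, 0]], [68, [0, 0, 0], [0, 0, 0]], [72, [0, 0, 0], [0, 0, 0]], [74, [0, 0, 0], [0, 0, 0]], [74, [0, 0, 0], [0, 0, 0]], [74, [0, 0, -15], [0, 0, 0]], [74, [0, 0, -30], [0, 0, 0]], [74, [0, 0, -30], [0, 0, 0]], [74, [0, 0, -20], [0, 0, 0]], [74, [0, 0, 0], [0, 0, 0]]])

```text
time_s: 12.67
eef_pos: [622.8, 261.5, 166.9]
ee_rot: [-0.015, 0.982, -0.079, -0.169]
force: [1.2, -0.4, 0.6]
grip_width: 0.864
```

```bash
python3 look.py 5; python3 -c "
from m import *
go([((430.5,109,170),down(-9.2)),((430.5,109,24),down(-9.2))])"
```

```text
t 12.77 pos [620.8 261.7 162.4] F [-1.1  0.  -0.8] grip 74.3 j [0.181 0.91  0.736 0.119 1.824 1.923]
shift [-156.3  181.1   48.6] turn [-0.    3.33  0.  ] then-in-new-frame shift [-163.5  181.1   -7.6]
shift [  0.   0. 146.] turn [0. 0. 0.] then-in-new-frame shift [  0.   0. 146.]
```

View pics/side5c.png

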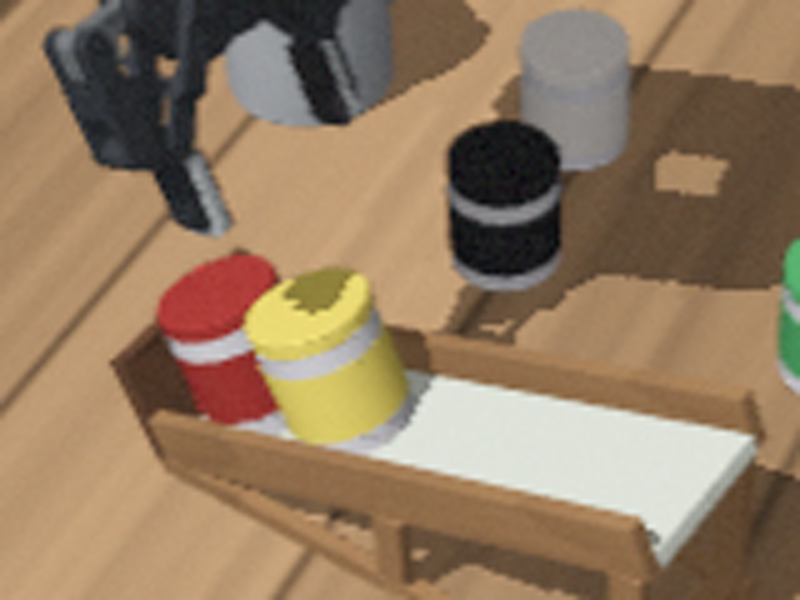

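Yellow slid down against red. Green is next.

carry_out(plan=[[78, [0, 0, -3], [0, 1.11, 0]], [78, [0, 0, -3], [0, 1.11, 0]], [78, [0, 0, -3], [0, 1.11, 0]], [78, [-20.4, 22.6, 0], [0, 0, 0]], [78, [-20.4, 22.6, 0], [0, 0, 0]], [78, [-20.4, 22.6, 0], [0, 0, 0]], [78, [-20.4, 22.6, 0], [0, 0, 0]], [78, [-20.4, 22.6, 0], [0, 0, 0]], [78, [-20.4, 22.6, 0], [0, 0, 0]], [78, [-20.4, 22.6, 0], [0, 0, 0]], [78, [-20.4, 22.6, 0], [0, 0, 0]], [78, [0, 0, 0], [0, 0, 0]], [78, [0, 0, 0], [0, 0, 0]]])

```text
time_s: 13.85
eef_pos: [431.5, 108.7, 170.6]
ee_rot: [-0.0, 0.997, -0.081, -0.001]
force: [0.5, 0.1, -0.5]
grip_width: 0.915
```

```bash
python3 wl.py 45 75 430 109 gre
```

```text
lid 4579 428.28179931640625 108.79298400878906 27.404050827026367 65.07159192330434
t 13.90 pos [432.4 109.  170.8] F [ 0.7 -0.4  0.9] grip 77.9 j [-0.017  0.202  1.811  0.     1.13   1.715]
shift [ -3.9   0.9 146.8] turn [-0.    0.01 -0.  ] then-in-new-frame shift [ -4.    0.9 146.8]
shift [   0.    0. -150.] turn [0. 0. 0.] then-in-new-frame shift [   0.    0. -150.]
```

View pics/w_gre.png

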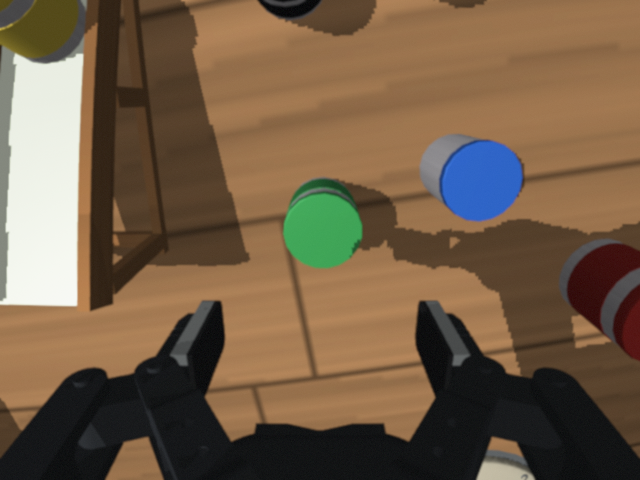

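Green's lid is at (322,228), centred and clear.

carry_out(plan=[[78, [-2.5, 0.5, 20], [0, 0, 0]], [78, [0, 0, 35], [0, 0, 0]], [78, [0, 0, 35], [0, 0, 0]], [78, [0, 0, 30], [0, 0, 0]], [78, [0, 0, 17], [0, 0, 0]], [78, [0, 0, 8], [0, 0, 0]], [78, [0, 0, 0], [0, 0, 0]], [50, [0, 0, 0], [0, 0, 0]], [50, [0, 0, 0], [0, 0, 0]], [50, [0, 0, 0], [0, 0, 0]], [50, [0, 0, 0], [0, 0, 0]], [50, [0, 0, 0], [0, 0, 0]]])

```text
time_s: 14.9
eef_pos: [431.2, 109.0, 27.4]
ee_rot: [-0.0, 0.997, -0.08, 0.001]
force: [-0.8, 2.0, 6.5]
grip_width: 0.649
```

```bash
python3 -c "
from m import *
go([((430,109,190),down(-9.2)),(lanetin(-10,60,26),down(-9.2,20))])"
```

```text
t 14.90 pos [431.2 109.   27.4] F [-0.8  2.   6.5] grip 55.5 j [-0.017  0.435  1.953  0.     0.751  1.714]
shift [-7.000e-01  1.000e-01 -1.626e+02] turn [-0.01 -0.03  0.  ] then-in-new-frame shift [  -1.1    0.2 -162.6]
shift [  98.1 -181.7   40.9] turn [-0.   -3.33  0.  ] then-in-new-frame shift [ 106.1 -181.7    4.8]
```

carry_out(plan=[[50, [0, 0, -15], [0, 0, 0]], [50, [0, 0, -30], [0, 0, 0]], [50, [0, 0, -38], [0, 0, 0]], [50, [0, 0, -40], [0, 0, 0]], [50, [0, 0, -39], [0, 0, 0]], [50, [0, 0, 0], [0, -1.11, 0]], [50, [0, 0, 0], [0, -1.11, 0]], [50, [0, 0, 0], [0, -1.11, 0]], [50, [13.2, -22.7, 0.6], [0, 0, 0]], [50, [13.2, -22.7, 0.6], [0, 0, 0]], [50, [13.2, -22.7, 0.6], [0, 0, 0]], [50, [13.2, -22.7, 0.6], [0, 0, 0]], [50, [13.2, -22.7, 0.6], [0, 0, 0]], [50, [13.2, -22.7, 0.6], [0, 0, 0]], [50, [13.2, -22.7, 0.6], [0, 0, 0]], [50, [13.2, -22.7, 0.6], [0, 0, 0]], [50, [0, 0, 0], [0, 0, 0]]])

```text
time_s: 16.32
eef_pos: [556.3, 275.3, 145.8]
ee_rot: [-0.014, 0.982, -0.078, -0.173]
force: [-0.5, -0.5, -2.6]
grip_width: 0.646
```

```bash
python3 -c "
from m import *
go([(lanetin(-10,0,27),down(-9.2,20))])"
```

```text
t 16.32 pos [556.3 275.3 145.8] F [-0.5 -0.5 -2.6] grip 55.1 j [0.218 0.772 1.032 0.127 1.663 1.938]
shift [-1.1  2.6 55.8] turn [0.   0.01 0.02] then-in-new-frame shift [-1.2  2.7 55.8]
```

carry_out(plan=[[50, [0, 2, 20], [0, 0, 0]], [50, [0, 0, 20], [0, 0, 0]], [50, [0, 0, 9], [0, 0, 0]], [50, [0, 0, 3], [0, 0, 0]], [50, [0, 0, 0], [0, 0, 0]], [50, [0, 0, 0], [0, 0, 0]]])

```text
time_s: 16.82
eef_pos: [538.4, 273.4, 99.9]
ee_rot: [-0.014, 0.982, -0.079, -0.172]
force: [-0.2, 0.5, -1.0]
grip_width: 0.648
```

```bash
python3 look.py 6;python3 -c "
from m import *
go([(lanetin(-10,0,27),down(-9.2,20))])"
```

```text
t 16.92 pos [538.5 273.4  99.9] F [ 0.3  0.1 -1.2] grip 55.3 j [0.221 0.774 1.153 0.128 1.538 1.927]
shift [-0.6 -2.   6.8] turn [-0.01 -0.02  0.  ] then-in-new-frame shift [-0.6 -2.   6.8]
```

View pics/side6c.png

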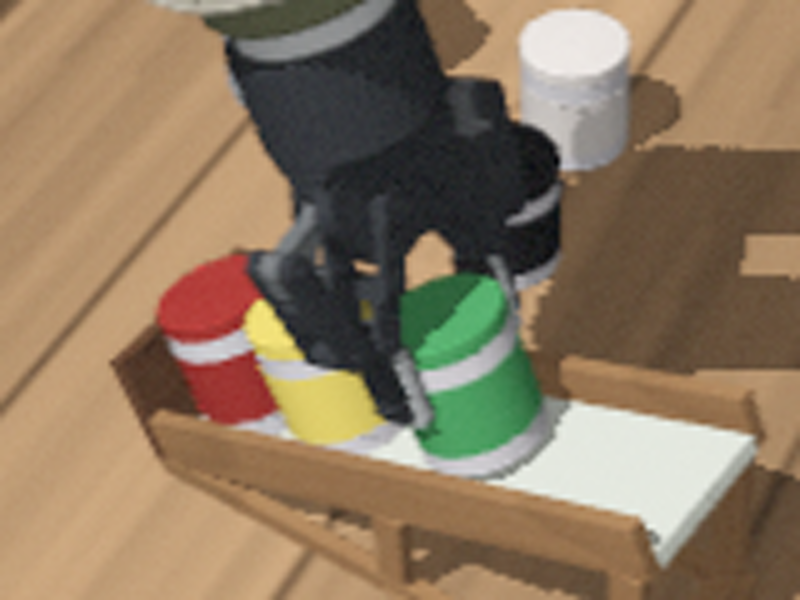

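Green is over the floor uphill of yellow, so I'll lower and release.

carry_out(plan=[[50, [0, -1, 2.5], [0, 0, 0]], [50, [0, 0, 1.5], [0, 0, 0]], [50, [0, 0, 1], [0, 0, 0]], [50, [0, 0, 0.5], [0, 0, 0]], [50, [0, 0, 0], [0, 0, 0]]])

```text
time_s: 17.33
eef_pos: [536.2, 274.7, 93.9]
ee_rot: [-0.014, 0.982, -0.079, -0.173]
force: [0.5, -0.2, 0.9]
grip_width: 0.649
```

carry_out(plan=[[50, [0, 0, 0.6], [0, 0, 0]], [50, [0, 0, 0], [0, 0, 0]]])

```text
time_s: 17.5
eef_pos: [536.3, 274.7, 93.8]
ee_rot: [-0.014, 0.982, -0.079, -0.172]
force: [0.9, -0.1, 4.7]
grip_width: 0.648
```

carry_out(plan=[[58, [0, 0, 0], [0, 0, 0]], [62, [0, 0, 0], [0, 0, 0]], [68, [0, 0, 0], [0, 0, 0]], [72, [0, 0, 0], [0, 0, 0]], [74, [0, 0, 0], [0, 0, 0]], [74, [0, 0, 0], [0, 0, 0]], [74, [0, 0, -15], [0, 0, 0]], [74, [0, 0, -30], [0, 0, 0]], [74, [0, 0, -30], [0, 0, 0]], [74, [0, 0, -20], [0, 0, 0]], [74, [0, 0, 0], [0, 0, 0]]])

```text
time_s: 18.42
eef_pos: [570.0, 269.5, 186.5]
ee_rot: [-0.015, 0.982, -0.079, -0.169]
force: [0.3, -0.5, 0.1]
grip_width: 0.866
```

```bash
python3 look.py 7; python3 -c "
from m import *
go([((449,-4,170),down(-9.2))])"
```

```text
t 18.52 pos [567.9 269.5 182.2] F [-0.4 -0.6 -0.5] grip 73.9 j [0.206 0.767 0.947 0.125 1.753 1.94 ]
shift [-65.1 289.   36.6] turn [-0.    3.33 -0.  ] then-in-new-frame shift [-73.7 289.   12.2]
```

View pics/side7c.png

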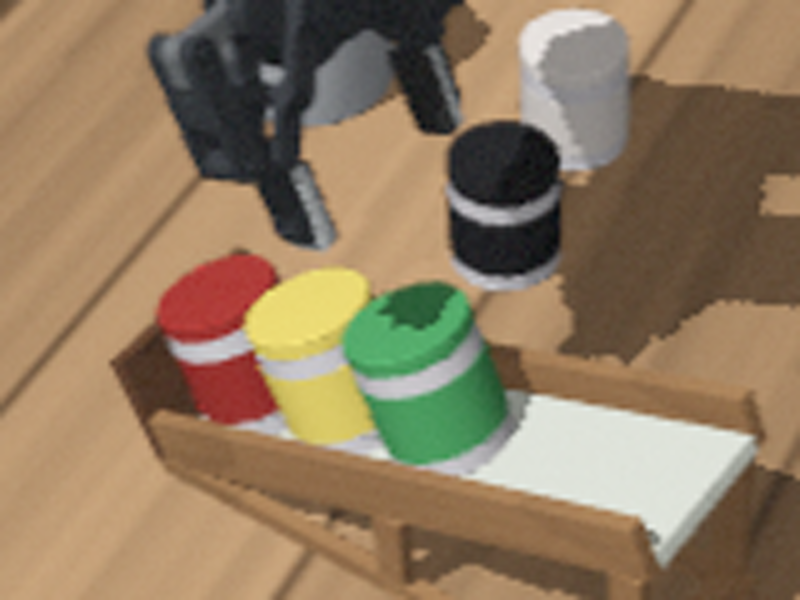

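All three tins stand in order: red, yellow, green. Now the blue-lid tin.

carry_out(plan=[[78, [0, 0, 3], [0, 1.11, 0]], [78, [0, 0, 3], [0, 1.11, 0]], [78, [0, 0, 3], [0, 1.11, 0]], [78, [-7.4, 28.9, 0], [0, 0, 0]], [78, [-7.4, 28.9, 0], [0, 0, 0]], [78, [-7.4, 28.9, 0], [0, 0, 0]], [78, [-7.4, 28.9, 0], [0, 0, 0]], [78, [-7.4, 28.9, 0], [0, 0, 0]], [78, [-7.4, 28.9, 0], [0, 0, 0]], [78, [-7.4, 28.9, 0], [0, 0, 0]], [78, [-7.4, 28.9, 0], [0, 0, 0]], [78, [-7.4, 28.9, 0], [0, 0, 0]], [78, [-7.4, 28.9, 0], [0, 0, 0]], [78, [0, 0, 0], [0, 0, 0]], [78, [0, 0, 0], [0, 0, 0]]])

```text
time_s: 19.77
eef_pos: [445.6, -4.1, 172.7]
ee_rot: [-0.0, 0.997, -0.081, -0.001]
force: [1.0, 1.0, -0.2]
grip_width: 0.914
```

```bash
python3 wl.py 100 125 449 -3 blu
```

```text
lid 4628 445.9299621582031 -3.6673314571380615 27.557342529296875 65.04143575653485
t 19.82 pos [446.   -3.4 172.9] F [0.2 0.3 0.7] grip 78.1 j [-0.272  0.2    1.807  0.     1.136  1.46 ]
shift [  0.2   0.3 148.9] turn [-0.    0.01 -0.01] then-in-new-frame shift [-1.000e-01  3.000e-01  1.489e+02]
shift [   0.    0. -150.] turn [0. 0. 0.] then-in-new-frame shift [   0.    0. -150.]
```

View pics/w_blu.png

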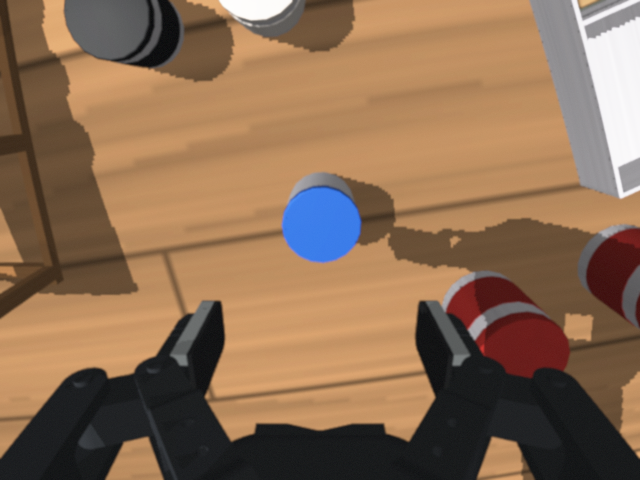

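Blue's lid is at (321,222), centred and clear. I'll grip a little lower, on the bare side below the lid.

carry_out(plan=[[78, [1, 0, 20], [0, 0, 0]], [78, [0, 0, 35], [0, 0, 0]], [78, [0, 0, 35], [0, 0, 0]], [78, [0, 0, 35], [0, 0, 0]], [78, [0, 0, 19], [0, 0, 0]], [78, [0, 0, 9], [0, 0, 0]], [78, [0, 0, 0], [0, 0, 0]], [50, [0, 0, 0], [0, 0, 0]], [50, [0, 0, 0], [0, 0, 0]], [50, [0, 0, 0], [0, 0, 0]], [50, [0, 0, 0], [0, 0, 0]], [50, [0, 0, 0], [0, 0, 0]]])

```text
time_s: 20.82
eef_pos: [448.6, -3.7, 21.9]
ee_rot: [0.0, 0.997, -0.08, 0.002]
force: [0.4, 2.7, 7.5]
grip_width: 0.649
```

```bash
python3 -c "
from m import *
go([((446,-3.5,170),down(-9.2)),((507,-275,170),down(-9.2))])"
```

```text
t 20.82 pos [448.6  -3.7  21.9] F [0.4 2.7 7.5] grip 55.4 j [-0.271  0.452  1.945  0.     0.741  1.46 ]
shift [  -2.1    0.2 -148.1] turn [ 0.   -0.03  0.  ] then-in-new-frame shift [  -2.6    0.2 -148.1]
shift [103.6 258.3   0. ] turn [0. 0. 0.] then-in-new-frame shift [103.6 258.3   0. ]
```

carry_out(plan=[[50, [0, 0, -15], [0, 0, 0]], [50, [0, 0, -30], [0, 0, 0]], [50, [0, 0, -34], [0, 0, 0]], [50, [0, 0, -34], [0, 0, 0]], [50, [0, 0, -33], [0, 0, 0]], [50, [11.2, 28.7, 0], [0, 0, 0]], [50, [11.2, 28.7, 0], [0, 0, 0]], [50, [11.2, 28.7, 0], [0, 0, 0]], [50, [11.2, 28.7, 0], [0, 0, 0]], [50, [11.2, 28.7, 0], [0, 0, 0]], [50, [11.2, 28.7, 0], [0, 0, 0]], [50, [11.2, 28.7, 0], [0, 0, 0]], [50, [11.2, 28.7, 0], [0, 0, 0]], [50, [11.2, 28.7, 0], [0, 0, 0]], [50, [0, 0, 0], [0, 0, 0]], [50, [0, 0, 0], [0, 0, 0]]])

```text
time_s: 22.15
eef_pos: [505.5, -275.8, 166.3]
ee_rot: [-0.0, 0.997, -0.081, -0.0]
force: [0.1, 0.8, -2.4]
grip_width: 0.649
```

```bash
python3 - <<'E'
from m import *
import cv2
go([((507,-275,25),down(-9.2))])
c=ctrl.capture("wrist"); cv2.imwrite("pics/wb.png",c["color"])
c=ctrl.capture("scene"); cv2.imwrite("pics/sb.png",c["color"])
E
```

```text
t 22.15 pos [ 505.5 -275.8  166.3] F [ 0.1  0.8 -2.4] grip 55.4 j [-0.703  0.479  1.431  0.     1.232  1.03 ]
shift [  1.4  -1.  141.3] turn [-0.    0.   -0.02] then-in-new-frame shift [  1.4  -1.  141.3]
```

View pics/wb.png

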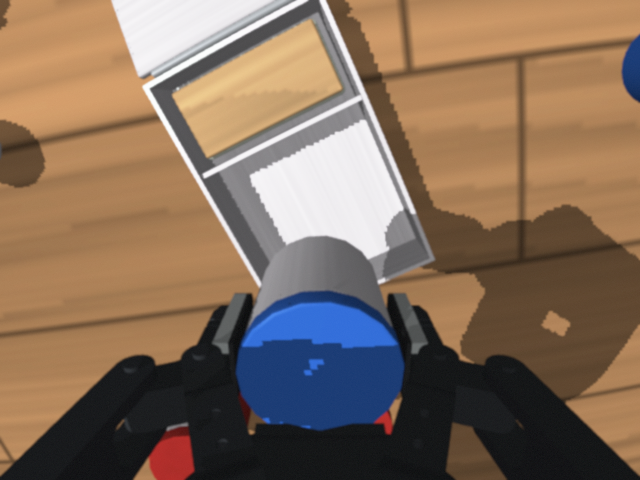

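View pics/sb.png

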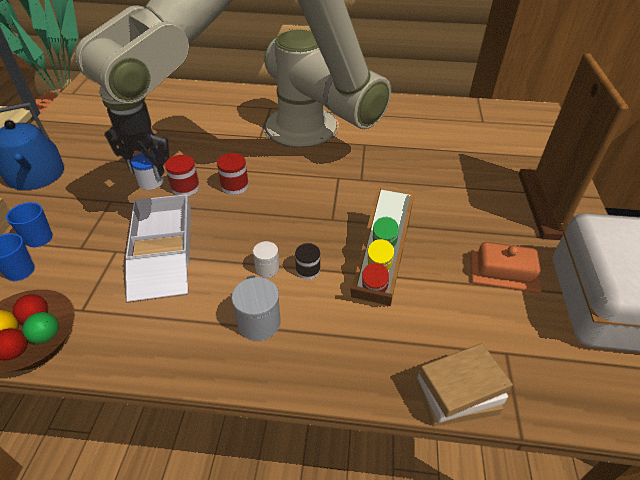

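```bash
python3 - <<'E'
from m import *
from h import ray
p,r,s=cur(); c=ctrl.capture("wrist")
T=np.eye(4); T[:3,:3]=r.as_matrix(); T[:3,3]=p; T=T@c["tool_from_camera"]
P=ray(c,[(433,262),(318,0),(146,88),(258,284)],48,T); D=ray(c,[(204,176),(361,98)],43,T)
print(P,D)
a=np.radians(16.4);e=np.array([np.cos(a),np.sin(a)]);f=np.array([-e[1],e[0]])
o=np.array([540.8,-265.1])
for q in list(P)+list(D): print(np.round([(q[:2]-o)@e,(q[:2]-o)@f],1))
E
```

```text
[[ 460.49128875 -352.25651495   48.        ]
 [ 648.0234259  -294.21391106   48.        ]
 [ 615.69156711 -173.30582087   48.        ]
 [ 463.37957229 -217.54134081   48.        ]] [[ 551.01170536 -195.77598541   43.        ]
 [ 585.67684632 -313.41440316   43.        ]]
[-101.6  -60.9]
[ 94.6 -58.2]
[97.8 66.9]
[-60.8  67.5]
[29.4 63.6]
[ 29.4 -59. ]
```

The wrist-camera corners put the compartment middle within about 3 mm of my earlier estimate, so I'm lowering.

carry_out(plan=[[50, [1, -2, 20], [0, 0, 0]], [50, [0, 0, 33], [0, 0, 0]], [50, [0, 0, 33], [0, 0, 0]], [50, [0, 0, 28], [0, 0, 0]], [50, [0, 0, 14], [0, 0, 0]], [50, [0, 0, 6], [0, 0, 0]], [50, [0, 0, 2], [0, 0, 0]], [50, [0, 0, 0], [0, 0, 0]], [50, [0, 0, 0], [0, 0, 0]]])

```text
time_s: 23.05
eef_pos: [507.8, -273.2, 32.0]
ee_rot: [0.001, 0.997, -0.08, 0.001]
force: [-0.5, -0.1, -2.1]
grip_width: 0.648
```

carry_out(plan=[[50, [0, 0, 2.5], [0, 0, 0]], [50, [0, 0, 1.5], [0, 0, 0]], [50, [0, 0, 1], [0, 0, 0]], [50, [0, 0, 1], [0, 0, 0]], [50, [0, 0, 0], [0, 0, 0]]])

```text
time_s: 23.47
eef_pos: [507.2, -273.1, 25.0]
ee_rot: [0.0, 0.997, -0.08, 0.0]
force: [-1.5, 0.9, 2.1]
grip_width: 0.649
```

Contact shows (force has gone from -2.1 to +2.1 N at z = 25). Releasing and retreating.

carry_out(plan=[[50, [0, 0, 0], [0, 0, 0]], [58, [0, 0, 0], [0, 0, 0]], [62, [0, 0, 0], [0, 0, 0]], [66, [0, 0, 0], [0, 0, 0]], [70, [0, 0, 0], [0, 0, 0]], [70, [0, 0, 0], [0, 0, 0]], [70, [0, 0, -15], [0, 0, 0]], [70, [0, 0, -30], [0, 0, 0]], [70, [0, 0, -35], [0, 0, 0]], [70, [0, 0, -35], [0, 0, 0]], [70, [0, 0, -35], [0, 0, 0]], [70, [-20, 0, -30], [0, 0, 0]], [70, [-30, 10, -20], [0, 0, 0]], [70, [-30, 20, 0], [0, 0, 0]], [70, [-20, 20, 0], [0, 0, 0]], [70, [0, 20, 0], [0, 0, 0]], [70, [0, 0, 0], [0, 0, 0]], [70, [0, 0, 0], [0, 0, 0]]])

```text
time_s: 24.97
eef_pos: [397.0, -326.6, 224.5]
ee_rot: [-0.0, 0.997, -0.081, 0.0]
force: [0.1, -0.3, -0.5]
grip_width: 0.82
```

```bash
python3 look.py 8; python3 - <<'E'
from m import *
from h import *
go([])
c=ctrl.capture("scene"); cv2.imwrite("pics/fin.png",c["color"]); W=cloud(c); hsv=cv2.cvtColor(c["color"],cv2.COLOR_BGR2HSV)
for k,lo,hi,box in [("red",0,6,(350,225,410,300)),("yellow",22,35,(350,200,420,300)),("green",45,75,(350,190,420,290)),("blue",100,125,(120,190,195,260))]:
    m=np.zeros((480,640),bool); m[box[1]:box[3],box[0]:box[2]]=1
    m&=(hsv[...,0]>=lo)&(hsv[...,0]<=hi)&(hsv[...,1]>120)
    P=W[m]; P=P[np.isfinite(P).all(1)]
    if k!="blue":
        # lid: along normal
        a=np.radians(LY);e=np.array([np.cos(a),np.sin(a)]);q=P[:,:2]-LC; lx=q@e; ly=q@np.array([-e[1],e[0]]); t=np.radians(20)
        s=lx*np.cos(t)-(P[:,2]-60)*np.sin(t); h=lx*np.sin(t)+(P[:,2]-60)*np.cos(t)
        kk=h>58; (a1,b1),rr=cv2.minEnclosingCircle(np.c_[s[kk],ly[kk]].astype(np.float32)); print(k,"along %.1f across %.1f r %.1f lidh %.1f"%(a1,b1,rr,np.median(h[kk])))
    else:
        kk=P[:,2]>60; print(k,cv2.minEnclosingCircle(P[kk,:2].astype(np.float32)),np.median(P[kk,2]),np.percentile(P[kk,2],[5,95]))
c=ctrl.capture("side"); cv2.imwrite("pics/finside.png",c["color"])
E
```

```text
t 25.07 pos [ 397.6 -325.5  224.5] F [ 0.1 -0.   0.7] grip 70.3 j [-0.915  0.294  1.542  0.     1.307  0.816]
red along 107.8 across 1.3 r 27.9 lidh 65.2
yellow along 51.6 across 1.0 r 27.9 lidh 65.0
green along -2.9 across 1.2 r 28.1 lidh 65.1
blue ((506.6329040527344, -271.83111572265625), 28.46483039855957) 67.5315609858875 [62.97248726 70.04819497]
```

View pics/fin.png

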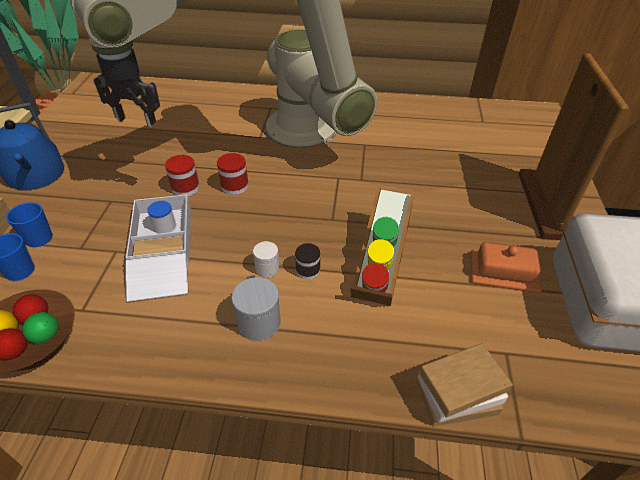

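View pics/finside.png

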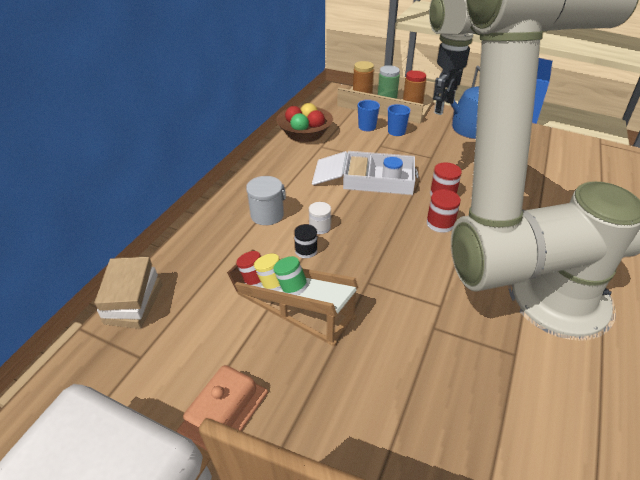

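View pics/side8c.png

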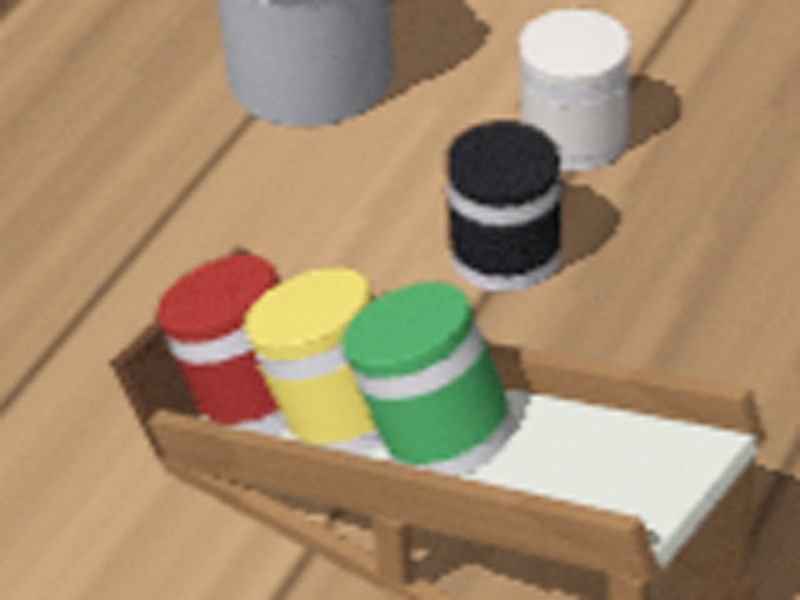

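Both views show red, yellow and green in contact in the lane (scene pixels (376,275), (381,252), (386,229)) and the blue tin standing in the box at (160,213). Spacings of 56.2 and 54.5 mm and red at 107.8 mm (107.3 expected) fit tins resting against each other and the stop.

```bash
python3 -c "
from rig import ctrl
print(ctrl.finish_job())"
```

```text
the job is handed in; nothing more can be done
None
```

The tins are put away and the job is handed in after about 25 s of robot time. The red (the small one), yellow and green tins stand in the sloped lane in that order. The opened tin with the blue lid stands upright on the floor of the lunch box's empty compartment.

- **Lane:** along the floor, red is at 107.8 mm (107.3 expected when it rests on the stop). Yellow is 56.2 mm behind it and green 54.5 mm behind yellow, and a tin is 56 mm across, so they are touching within measuring error. All three lids are level with the floor slope at about 65 mm.
- **Lunch box:** the blue lid is centred at (507, -272) mm, about 3 mm from the middle of the compartment. Its height of 67.5 mm matches 64 mm plus the 3 mm floor.
- **Everything else:** in the last pictures the black and white tins, butter dish and canister look as they did at the start. I compared them by eye and did not measure them again.

No check failed. The wrist and scene cameras put the box about 3 mm apart across its width, so I aimed for the middle of the two.

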